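Clamp a specimen jar on the platform shaker and start it from its keys

TASK

Start the platform shaker with its specimen jar safely held: slide the blue jaw up until the jar stands snug and upright between jaw and fence, and turn the jaw's black knob clockwise until it is tight. Only then press the panel's keys fully down one at a time, letting each come back up before the next: white (wake), yellow (programme), blue (time) and last green (start). Never press the red stop key, nor green while the knob is loose, and leave the other things on the desk where they are.

Things in the scene. Friction and masses are not known exactly. Their poses are not given: they have to be found in the camera images.
- shaker: White bench-top platform shaker, 268 x 284 mm, 85 mm high to the top of its aluminium platform, fixed. Origin: centre of its underside. At yaw 0 its sloping key panel faces the robot (-x). The platform covers x -44 to 134, y -142 to 142 mm; the panel lies before it (x -133 to -45 mm, z 43 to 63 mm, rising 13 degrees away from the robot).
- fence_face (a point): Middle of the rubber face of the fixed fence at the platform's +y end, 22 mm above the platform; the face looks to the shaker's -y, is 78 mm wide (x) and the fence is 44 mm high. Axes as the shaker's.
- jaw_face (a point): Middle of the rubber face of the blue sliding jaw, 17 mm above the platform; the face looks to the shaker's +y, towards the fence, is 78 mm wide and 31 mm high. Axes as the shaker's. The jaw's foot is 46 mm wide and runs 90 mm back (-y) from the face, 14 mm high.
- jaw (a joint): Slide of the jaw along the shaker's +y in m: 0 = farthest from the fence (148 mm between the faces), growing towards the fence, up to 0.125; light friction (about 1.5 N) while the knob is loose, locked when it is tight.
- knob_grip (a point): Middle of the grip of the jaw's black bar knob, on its vertical axis, 62 mm behind the jaw's face, 39.5 mm above the platform. The bar is 48 mm long, 13 mm thick, 26 mm high (13 mm above and below this point); under it a 12 mm thick neck, then the jaw's foot 26 mm below this point. It rides with the jaw. The point's x axis runs along the bar and turns with it.
- knob (a joint): Angle of the knob in rad: 0 = loose with the bar along the shaker's x, growing clockwise seen from above, end stop at 1.4; it grips the platform from about 0.3 on and is tight from 1.15 on. It stays where it is left (it takes up to 0.2 N m).
- jar: Clear specimen jar with a red lid, 63 mm across the lid, about 59 mm across the body at the jaw's height, 66 mm high; it stands loose on the platform between jaw and fence. Origin: centre of its underside. 0.12 kg.
- key_white (a joint): Travel of the white key in m: 0 = up, 0.006 = fully down, along the panel's normal (13 degrees off vertical); a spring returns it, about 5 N at the bottom; it counts as pressed beyond 0.004.
- key_yellow (a joint): Travel of the yellow key in m: 0 = up, 0.006 = fully down, along the panel's normal (13 degrees off vertical); a spring returns it, about 5 N at the bottom; it counts as pressed beyond 0.004.
- key_blue (a joint): Travel of the blue key in m: 0 = up, 0.006 = fully down, along the panel's normal (13 degrees off vertical); a spring returns it, about 5 N at the bottom; it counts as pressed beyond 0.004.
- key_green (a joint): Travel of the green key in m: 0 = up, 0.006 = fully down, along the panel's normal (13 degrees off vertical); a spring returns it, about 5 N at the bottom; it counts as pressed beyond 0.004.
- key_red (a joint): Travel of the red key in m: 0 = up, 0.006 = fully down, along the panel's normal (13 degrees off vertical); a spring returns it, about 5 N at the bottom; it counts as pressed beyond 0.004.
- key_white_top (a point): Middle of the top of the white square key (26 x 26 mm, 12 mm proud of the panel), first from the left (+y) of a row of five, 48 mm apart. It moves with the key; its z axis is the panel's normal.
- key_yellow_top (a point): Middle of the top of the yellow square key (26 x 26 mm, 12 mm proud of the panel), second from the left. It moves with the key; its z axis is the panel's normal.
- key_blue_top (a point): Middle of the top of the blue square key (26 x 26 mm, 12 mm proud of the panel), third from the left, the middle one. It moves with the key; its z axis is the panel's normal.
- key_green_top (a point): Middle of the top of the green square key (26 x 26 mm, 12 mm proud of the panel), fifth from the left (at the right, -y, end). It moves with the key; its z axis is the panel's normal.
- key_red_top (a point): Middle of the top of the red square key (26 x 26 mm, 12 mm proud of the panel), fourth from the left, between blue and green; it is the stop key. It moves with the key; its z axis is the panel's normal.
- spare_jar: A second such specimen jar on the desk, left of the shaker: a bystander. Origin: centre of its underside.
- vial_r: Small clear vial with a red cap, 23 x 42 mm: a bystander. Origin: centre of its underside.
- vial_k: Small amber vial with a white cap, 23 x 42 mm: a bystander. Origin: centre of its underside.
- dish: Petri dish with a pink medium, 92 x 14 mm: a bystander. Origin: centre of its underside.
- felt_pen: Black and white marker pen, 135 x 17 mm, lying before the shaker: a bystander. Origin: centre of its underside.
- pills: Strip of tablets, 95 x 42 x 5 mm, lying before the shaker: a bystander. Origin: centre of its underside.
Things that resemble listed ones, but are neither listed nor needed, are in the scene too. What is shaped like the jar but purple or turquoise is not meant.

How it is judged:
On the way, in this order (a step that is already met when the one before it is completed fails the run):
1. the jar is snug between jaw and fence and the knob is tight (distance between jaw_face and jar below 0.06 m and y of jar in the frame of jaw_face between 0.02 and 0.0335 m and y of jar in the frame of fence_face above -0.0335 m and angle between jar's own z axis and vertical below 0.12 rad and value of joint knob above 1.15 rad), for 0.2 s.
2. the white key is pressed, all others up (value of joint key_white above 0.004 m and value of joint each of key_yellow, key_blue, key_green, key_red below 0.002 m), for 0.05 s.
3. the yellow key is pressed, all others up (value of joint key_yellow above 0.004 m and value of joint each of key_white, key_blue, key_green, key_red below 0.002 m), for 0.05 s.
4. the blue key is pressed, all others up (value of joint key_blue above 0.004 m and value of joint each of key_white, key_yellow, key_green, key_red below 0.002 m), for 0.05 s.
5. the green key is pressed, all others up (value of joint key_green above 0.004 m and value of joint each of key_white, key_yellow, key_blue, key_red below 0.002 m), for 0.05 s.
At the end, for the whole second after the job is handed in: The jar stands upright (within 0.12 rad) on the platform with its axis at most 33.5 mm from the jaw's face and from the fence's face, the knob is turned to at least 1.15 rad, all five keys are up again, and the jar is at rest (all of step 1 and value of joint each of key_white, key_yellow, key_blue, key_green, key_red below 0.0015 m and linear speed of jar below 0.02 m/s); the robot touches nothing.
It fails at once if the red stop key is pressed (value of joint key_red above 0.003 m).
It fails at once if the green start key is pressed while the knob is loose (value of joint key_green above 0.003 m and value of joint knob below 1.15 rad).
It fails at once if two keys are down at once (value of joint each of key_white, key_yellow above 0.003 m or value of joint each of key_white, key_blue above 0.003 m or value of joint each of key_white, key_green above 0.003 m or value of joint each of key_yellow, key_blue above 0.003 m or value of joint each of key_yellow, key_green above 0.003 m or value of joint each of key_blue, key_green above 0.003 m).
It fails at once if the jar falls over (angle between jar's own z axis and vertical above 0.5 rad).
It fails at once if a bystander on the desk is shifted by more than 30 mm (distance of any of spare_jar, vial_r, vial_k, dish, felt_pen, pills from where it was at the start of the episode above 0.03 m).
It also fails if it takes over 62 s, if anything falls off the work surface, if the arm or the gripper's body presses on something with over 40 N, if the wrist force passes 120 N, or if a joint passes its speed limit or range.

ROBOT

A 6-joint arm with a two-finger parallel gripper is mounted at the origin on a cart in front of the work surface, level with it; the furniture and walls round the work are solid. World frame = base frame: x ahead of the robot, y to its left, z up, the work surface at z = 0. Lengths are in m, angles in rad, forces in N, time in s.
With the tool pointing down it reaches from about 0.375 to 0.9 m from the base axis. Payload 3.1 kg.
Tool frame: the origin (TCP) lies between the finger pads; the fingertips stand 8 mm ahead of it and the grasp point (between the pads) lies 11 mm behind it; z points along the fingers, y is the line along which they close (so a half turn about z gives the same grasp; the last joint's range is limited). The gripper opens to 85 mm and grips with 20 to 120 N. Pads are 22 mm wide; open, the fingers measure 114 mm over their backs; the gripper's body (76 mm by 85 mm) begins 54 mm behind the grasp point. The pads swing forward as they close: fully open they stand 13 mm farther back than shut.
Start: joints at [-1.526, 0.527, 1.433, -0, 1.181, -0.178], TCP at [0.139, -0.609, 0.239] pointing down, gripper open.
Joint ranges: [-3.08, 3.08], [-0.75, 2.2], [0.22, 2.44], [-1.43, 4.57], [0, 2.65], [-2.85, 2.85]. Speed limits (rad/s): [2.79, 2.79, 3.14, 3.14, 3.14, 3.14].

INTERFACE

Orientations are given as a unit quaternion [x, y, z, w].
In Python, from station import readout, cams, sign_off gives the robot as it stands.
- The arm moves only by the tool send_rows, never from a script. Its argument "commands" is text: rows parted by semicolons, each of 5 numbers parted by spaces: the finger opening in mm, from 0 to 85.4, then the shift along the tool's x, y, z each as a share of 0.02 m, from -1 to 1, then the turn about the tool's z as a share of 4 degrees, from -1 to 1. In form: grip dx dy dz spin; .... A call has 1 to 20 rows; each row shifts and turns the commanded pose from where the row before left it, along the tool's axes as they then stand; what a row does not reach is not made up. A row lasts 1/12 s, in which the tool goes at most 41.7 mm and 7.16 degrees, less where a joint would pass 70% of its speed; a pose out of reach is approached as far as the arm can. A call with a number of a shift or a turn outside -1 to 1 is refused whole. A call with a gripper value outside its range is refused whole. The fingers move at their own pace and stop on an object; "grip_force" is the grip in N (left out, the last holds). Time passes only in rows, so rows that do not move let the fingers close. It gives the time, the measured TCP pose, the force, the opening and the grip force at its end, in the units of the state.
- readout.sense(): the state, without advancing time (a new reading comes with each control period).
- cams.snapshot(name): name is "scene" or "top" or "wrist"; returns a dict with "pixels" (384x512x3 uint8, red, green, blue), "intrinsics" (3x3 intrinsics, pixels), "eye" and "rotation" of the camera in the world. Camera axes: x right, y down, z forward; pixel columns grow to the right and rows downward; lengths in m; the calibration is good to about 2 mm. A picture is of the moment at which its call begins. There is no depth.
- sign_off(): hands the job in; it is judged then, once.
The state is a dict: "t": time; "q": joint angles; "qd": joint speeds; "tau": joint torques, N m; "tcp_pos": TCP position; "tool_rot": TCP orientation; "force": force on the tool from outside, world axes, zero at the start; "ft_torque": the same for the moment, N m; "finger_gap": opening from 0.0 (shut) to 1.0 (fully open); "gripper_force": force on a finger pad.
Only numpy, scipy, OpenCV 4.12 (cv2) and the standard library are available. Lean on these libraries where they do the work, as an engineer would, in place of code of your own. Each camera call takes 0.05 s, during which the arm holds its last target. There are 200 camera calls.

## Working session

There is one attempt and no reset: what is moved stays moved. The work goes in short steps, Python scripts to look and compute and a tool call to move; the robot and the scene stay as the last step left them, time stands still between calls to the robot, and variables do not carry over. Pictures are saved under pics/ and viewed, at most 13 in all, crops included, and the job is handed in when it is done.

Besides the shell and the picture viewer there is one more tool, called by a JSON object that holds its "api" and its "payload". send_rows: Moves the arm, as the interface text tells. Its arguments: {"type":"object","properties":{"commands":{"type":"string"},"grip_force":{"type":"number"}},"required":["commands"]}

```bash
mkdir -p pics; python3 - <<'E'
from station import readout, cams
import cv2,numpy as np
s=readout.sense(); print({k:np.round(v,3) for k,v in s.items()})
for n in("scene","top"):
    c=cams.snapshot(n); cv2.imwrite(f"pics/{n}0.png",c["pixels"][:,:,::-1]); np.savez(f"{n}0.npz",**c)
    print(n,c["intrinsics"].tolist(),np.round(c["eye"],3),np.round(c["rotation"],3).tolist())
E
```

```text
{'t': np.float64(0.0), 'q': array([-1.525,  0.528,  1.434, -0.   ,  1.181, -0.178]), 'qd': array([-0.   ,  0.001, -0.   , -0.001,  0.003,  0.   ]), 'tau': array([-3.0000e-03, -4.4236e+01, -1.7802e+01, -1.0000e-03,  8.0000e-03,
       -0.0000e+00]), 'tcp_pos': array([ 0.139, -0.609,  0.238]), 'tool_rot': array([ 0.994,  0.112,  0.   , -0.001]), 'force': array([-0.101, -0.475,  0.389]), 'ft_torque': array([-0.023, -0.03 , -0.053]), 'gripper_force': np.float64(0.0), 'finger_gap': np.float64(1.003)}
scene [[418.9578450021499, 0.0, 255.32780410720486], [0.0, 418.9578450021499, 186.3022446217428], [0.0, 0.0, 1.0]] [-0.052  0.86   0.672] [-0.288, 0.822, -0.46, 0.174]
top [[413.63062268333186, 0.0, 254.4269030726304], [0.0, 413.63062268333186, 192.4673352185639], [0.0, 0.0, 1.0]] [0.272 0.148 1.223] [-0.674, 0.732, -0.076, 0.071]
```

View pics/scene0.png

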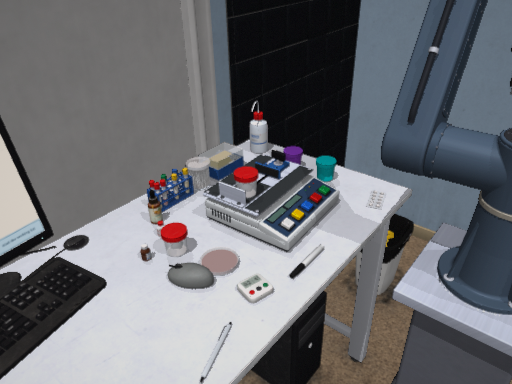

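View pics/top0.png

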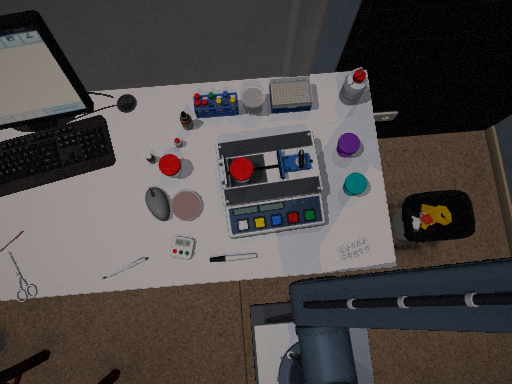

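The scene view shows the shaker at about (272,198), with the keys from white (286,226) to green (330,190). In the top view the keys run from (243,225) to (310,215), the jar lid is at (242,169), and the blue jaw with its knob is at about (297,161).

```bash
cat > h.py <<'E'
import numpy as np,cv2
from scipy.spatial.transform import Rotation as R
def load(n): return dict(np.load(n))
def ray(c,uv):
    d=np.linalg.inv(c["intrinsics"])@np.array([uv[0],uv[1],1.]); d=R.from_quat(c["rotation"]).as_matrix()@d
    return c["eye"],d/np.linalg.norm(d)
def onz(c,uv,z):
    e,d=ray(c,uv); return e+d*(z-e[2])/d[2]
def tri(rs):
    A=sum(np.eye(3)-np.outer(d,d) for e,d in rs); b=sum((np.eye(3)-np.outer(d,d))@e for e,d in rs); return np.linalg.solve(A,b)
def proj(c,p):
    q=c["intrinsics"]@(R.from_quat(c["rotation"]).as_matrix().T@(np.array(p)-c["eye"])); return q[:2]/q[2]
HSV=dict(white=((0,0,170),(180,40,255)),yellow=((18,120,120),(35,255,255)),blue=((100,120,60),(125,255,255)),red=((170,150,90),(190,255,255)),green=((45,100,50),(85,255,255)))
def blobs(c,col,box,amin=8):
    h=cv2.cvtColor(c["pixels"],cv2.COLOR_RGB2HSV); 
    if col=="red": h[...,0]=np.where(h[...,0]<10,h[...,0]+180,h[...,0])
    m=cv2.inRange(h,*[np.array(x) for x in HSV[col]]); k=np.zeros_like(m); x0,y0,x1,y1=box; k[y0:y1,x0:x1]=m[y0:y1,x0:x1]
    n,_,st,ce=cv2.connectedComponentsWithStats(k)
    return [(st[i,4],st[i,:4].tolist(),ce[i].round(1)) for i in range(1,n) if st[i,4]>=amin]
E
python3 - <<'E'
from h import *
for n,bx in(("top0.npz",(228,205,325,235)),("scene0.npz",(275,175,345,238))):
    c=load(n)
    for k in HSV: print(n,k,blobs(c,k,bx))
    print("lid",blobs(c,"red",(220,150,262,190) if n[0]=="t" else (225,160,262,190)))
    print("jaw",blobs(c,"blue",(262,140,320,182) if n[0]=="t" else (245,150,300,185)))
for n,b in(("top0",(215,120,335,240)),("scene0",(200,140,350,250))):
    p=cv2.imread(f"pics/{n}.png")[b[1]:b[3],b[0]:b[2]]; cv2.imwrite(f"pics/{n}c.png",cv2.resize(p,None,fx=5,fy=5,interpolation=cv2.INTER_CUBIC))
E
```

```text
top0.npz white []
top0.npz yellow [(np.int32(72), [255, 218, 10, 9], array([259.4, 222.1]))]
top0.npz blue [(np.int32(102), [281, 205, 29, 16], array([292.6, 209.2])), (np.int32(11), [314, 205, 6, 7], array([317.5, 207.7])), (np.int32(27), [266, 211, 7, 13], array([268. , 216.6])), (np.int32(13), [274, 210, 6, 4], array([276.8, 211.4])), (np.int32(12), [256, 213, 6, 3], array([258.3, 213.7])), (np.int32(8), [248, 214, 6, 3], array([250.6, 214.6])), (np.int32(80), [272, 215, 10, 10], array([276.2, 219.7])), (np.int32(12), [316, 217, 6, 4], array([318.4, 218.4])), (np.int32(10), [283, 222, 5, 4], array([285.1, 223.6])), (np.int32(8), [251, 225, 3, 6], array([252. , 227.2])), (np.int32(8), [233, 226, 4, 6], array([234.5, 228.9]))]
top0.npz red [(np.int32(73), [289, 213, 9, 9], array([293. , 217.2]))]
top0.npz green [(np.int32(78), [305, 210, 10, 10], array([309.4, 214.8]))]
lid [(np.int32(416), [230, 157, 23, 23], array([241.1, 168.2]))]
jaw [(np.int32(348), [278, 149, 33, 28], array([292.6, 162.4]))]
scene0.npz white [(np.int32(31), [275, 175, 12, 9], array([279.5, 178.5])), (np.int32(79), [275, 175, 42, 36], array([295.6, 191.9])), (np.int32(1297), [275, 175, 70, 63], array([327.3, 216.5])), (np.int32(72), [282, 218, 12, 10], array([287.5, 222.5]))]
scene0.npz yellow [(np.int32(84), [292, 209, 12, 11], array([297.1, 213.6]))]
scene0.npz blue [(np.int32(8), [278, 175, 2, 4], array([278.5, 176.5])), (np.int32(667), [275, 179, 60, 57], array([301.4, 204.7]))]
scene0.npz red [(np.int32(77), [310, 192, 12, 11], array([315.3, 196.9]))]
scene0.npz green [(np.int32(79), [318, 185, 12, 10], array([323.5, 189.3]))]
lid [(np.int32(341), [233, 166, 25, 17], array([245.4, 174. ]))]
jaw [(np.int32(153), [255, 161, 34, 18], array([275. , 166.2]))]
```

View pics/top0c.png

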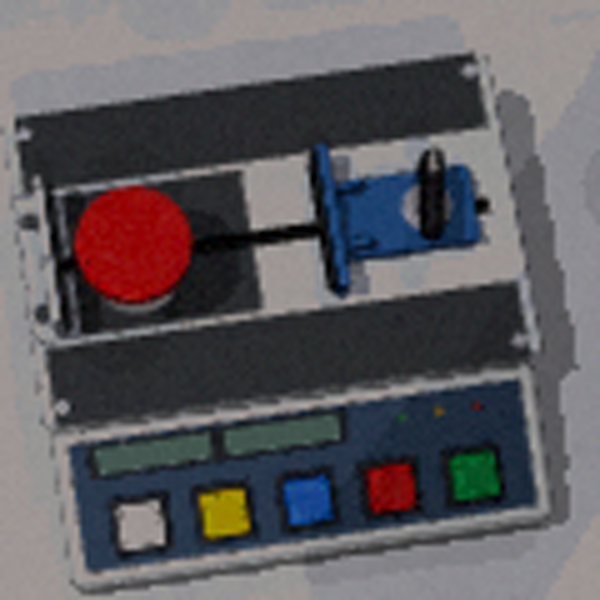

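View pics/scene0c.png

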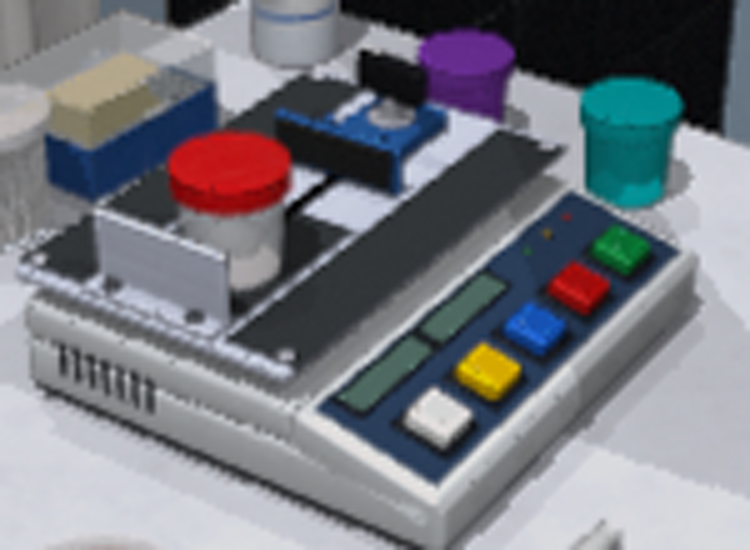

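The close-up of the top view shows the keys white (140,525), yellow (223,513), blue (307,500), red (391,488) and green (474,476). It also shows the jar lid at (134,245), the jaw plate at about (332,220) and the bar knob at (432,193), lying along the shaker's x. The scene close-up confirms that the jar stands upright just in front of the fence.

```bash
python3 - <<'E'
from h import *
T=load("top0.npz");S=load("scene0.npz")
t=dict(white=(243,225),yellow=(259.4,222.1),blue=(276.2,219.7),red=(293,217.2),green=(309.4,214.8))
s=dict(white=(287.5,222.5),yellow=(297.1,213.6),red=(315.3,196.9),green=(323.5,189.3))
P={}
for k in t:
    z=onz(T,t[k],.064); print(k,"onz",z.round(4), "tri",tri([ray(T,t[k]),ray(S,s[k])]).round(4) if k in s else "")
    P[k]=z
d=P["white"]-P["green"]; yaw=np.arctan2(-d[0],d[1]); print("pitch",np.linalg.norm(d)/4,"yaw deg",np.degrees(yaw))
cr=lambda x,y:((x+.5)/5-.5+215,(y+.5)/5-.5+120)
f=lambda a:np.array([np.cos(yaw)*a[0]+np.sin(yaw)*a[1],-np.sin(yaw)*a[0]+np.cos(yaw)*a[1]])
for n,p,z in(("lid",(134,245),.151),("platTL",(18,120),.085),("platTR",(483,58),.085),("platBL",(55,428),.085),("platBR",(533,347),.085),("jawtop1",(318,147),.116),("jawtop2",(347,290),.116),("knobtopA",(432,153),.1375),("knobtopB",(428,236),.1375),("fence1",(40,185),.129),("fence2",(76,330),.129)):
    w=onz(T,cr(*p),z); print(n,w.round(4),"rot frame",f(w).round(4))
for k in P: print(k,f(P[k]).round(4))
E
```

```text
white onz [0.4265 0.1689 0.064 ] tri [0.4272 0.1692 0.0611]
yellow onz [0.4309 0.1222 0.064 ] tri [0.4314 0.1221 0.0601]
blue onz [0.4337 0.0743 0.064 ] tri 
red onz [0.4369 0.0263 0.064 ] tri [0.4378 0.0259 0.0593]
green onz [ 0.4399 -0.0207  0.064 ] tri [ 0.4408 -0.0212  0.0593]
pitch 0.04750904150940412 yaw deg 4.053108927645657
lid [0.5669 0.1599 0.151 ] rot frame [0.5768 0.1195]
platTL [0.665  0.2217 0.085 ] rot frame [0.679  0.1742]
platTR [ 0.6803 -0.0497  0.085 ] rot frame [ 0.6751 -0.0977]
platBL [0.4832 0.2127 0.085 ] rot frame [0.497 0.178]
platBR [ 0.5071 -0.0588  0.085 ] rot frame [ 0.5017 -0.0945]
jawtop1 [0.6246 0.0534 0.116 ] rot frame [0.6268 0.0091]
jawtop2 [0.5412 0.0453 0.116 ] rot frame [0.543  0.0069]
knobtopA [ 0.6091 -0.0067  0.1375] rot frame [ 0.6071 -0.0497]
knobtopB [5.624e-01 4.000e-04 1.375e-01] rot frame [ 0.5611 -0.0393]
fence1 [0.6113 0.2092 0.129 ] rot frame [0.6246 0.1655]
fence2 [0.528  0.1952 0.129 ] rot frame [0.5404 0.1574]
white [0.4374 0.1383]
yellow [0.4384 0.0914]
blue [0.4379 0.0435]
red [ 0.4377 -0.0047]
green [ 0.4374 -0.0517]
```

{"api": "send_rows", "payload": {"commands": "40 0.75 -0.65 0 0;40 0.75 -0.65 0 0;40 0.75 -0.65 0 0;40 0.75 -0.65 0 0;40 0.75 -0.65 0 0;40 0.75 -0.65 0 0;40 0.75 -0.65 0 0;40 0.75 -0.65 0 0;40 0.75 -0.65 0 0;40 0.75 -0.65 0 0;40 0.75 -0.65 0 0;40 0.75 -0.65 0 0;40 0.75 -0.65 0 0;40 0.75 -0.65 0 0;40 0.75 -0.65 0 0;40 0.75 -0.65 0 0;40 0.75 -0.65 0 0;40 0.75 -0.65 0 0;40 0.75 -0.65 0 0;40 0.75 -0.65 0 0"}}

```text
t: 1.77
tcp_pos: [0.3738, -0.2882, 0.239]
tool_rot: [0.994, 0.112, -0.0, -0.0]
force: [-0.1, 0.0, 0.2]
finger_gap: 0.468
gripper_force: 0.0
```

{"api": "send_rows", "payload": {"commands": "40 0.75 -0.65 0 0;40 0.75 -0.65 0 0;40 0.75 -0.65 0 0;40 0.75 -0.65 0 0;40 0.75 -0.65 0 0;40 0.75 -0.65 0 0;40 0.75 -0.65 0 0;40 0.75 -0.65 0 0;40 0.75 -0.65 0 0;40 0.75 -0.65 0 0;40 0.75 -0.65 0 0;40 0.75 -0.65 0 0;40 0.75 -0.65 0 0;40 0.75 -0.65 0 0;40 0.75 -0.65 0 0;40 0.75 -0.65 0 0;40 0.75 -0.65 0 0;40 0.75 -0.65 0 0"}}

```text
t: 3.27
tcp_pos: [0.585, -0.0002, 0.2388]
tool_rot: [0.994, 0.112, -0.001, -0.0]
force: [-0.1, -0.6, -0.2]
finger_gap: 0.467
gripper_force: 0.0
```

{"api": "send_rows", "payload": {"commands": "40 0 0 0 -1;40 0 0 0 -1;40 0 0 0 -1;40 0 0 0 -1;40 0 0 0 -1;40 0 0 0 -1;40 0 0 0 -1;40 0 0 0 -1;40 0 0 0 -1;40 0 0 0 -1;40 0 0 0 -1;40 0 0 0 -1;40 0 0 0 -1;40 0 0 0 -1;40 0 0 0 -1;40 0 0 0 -1;40 0 0 0 -1;40 0 0 0 -1;40 0 0 0 -1;40 0 0 0 -1"}}

```text
t: 4.93
tcp_pos: [0.5845, -0.0011, 0.2388]
tool_rot: [0.688, 0.725, -0.0, -0.001]
force: [0.1, -0.9, 0.6]
finger_gap: 0.466
gripper_force: 0.0
```

{"api": "send_rows", "payload": {"commands": "40 0 0 0 -1;40 0 0 0 -1;40 0 0 0 -1;40 0 0 0 -1;40 0 0 0 -1;40 0 0 0 -1;40 0 0 0 -1;40 0 0 0 -1;40 0 0 0 -1;40 0 0 0 -1;40 0 0 0 -1;40 0 0 0 -1;40 0 0 0 -1;40 0 0 0 -1;40 0 0 0 -1;40 0 0 0 -1;40 0 0 0 -1;40 0 0 0 -1;40 0 0 0 -1;40 0 0 0 -1"}}

```text
t: 6.6
tcp_pos: [0.5845, -0.0011, 0.2388]
tool_rot: [0.061, 0.998, 0.0, -0.001]
force: [-0.7, -0.6, 0.3]
finger_gap: 0.47
gripper_force: 0.0
```

{"api": "send_rows", "payload": {"commands": "40 0 0 0 -1;40 0 0 0 -1;40 0 0 0 -0.8;40 0 0 0 0"}}

```text
t: 6.93
tcp_pos: [0.5845, -0.0011, 0.2388]
tool_rot: [-0.036, 0.999, 0.0, -0.001]
force: [0.2, 0.5, 0.1]
finger_gap: 0.466
gripper_force: 0.0
```

```bash
python3 - <<'E'
from station import readout, cams
from h import *
s=readout.sense(); print({k:np.round(s[k],4) for k in("t","q","tcp_pos","tool_rot","force")})
c=cams.snapshot("wrist"); np.savez("wrist1.npz",**c); print(c["eye"],c["rotation"],c["intrinsics"].tolist())
cv2.imwrite("pics/wrist1.png",c["pixels"][:,:,::-1])
E
```

```text
{'t': np.float64(6.9333), 'q': array([-0.193 ,  0.4738,  1.5365,  0.    ,  1.1325, -1.8349]), 'tcp_pos': array([ 0.5845, -0.0011,  0.2388]), 'tool_rot': array([-3.550e-02,  9.994e-01,  1.000e-04, -5.000e-04]), 'force': array([0.1994, 0.5349, 0.0669])}
[ 0.51063137 -0.00609132  0.37456519] [0.67368096 0.72414767 0.10831692 0.10015771] [[324.18412337642366, 0.0, 260.01980979099307], [0.0, 324.18412337642366, 188.69391770279123], [0.0, 0.0, 1.0]]
```

View pics/wrist1.png

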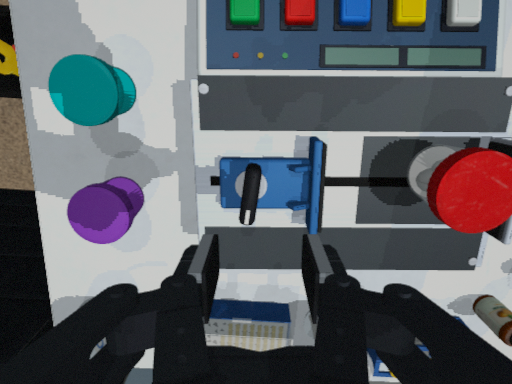

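The wrist view shows the knob bar from about (253,166) to (247,222), its collar at (251,186), the jaw plate at (317,185) and the jar lid at (476,190). The bar is turned slightly relative to the plate.

```bash
python3 - <<'E'
from h import *
W=load("wrist1.npz");T=load("top0.npz")
yaw=np.radians(4.05); f=lambda a:np.array([np.cos(yaw)*a[0]+np.sin(yaw)*a[1],-np.sin(yaw)*a[0]+np.cos(yaw)*a[1]])
def dark(c,box,thr):
    x0,y0,x1,y1=box; v=c["pixels"].max(2); m=np.zeros_like(v); m[y0:y1,x0:x1]=(v[y0:y1,x0:x1]<thr)*255
    n,l,st,ce=cv2.connectedComponentsWithStats(m); i=1+np.argmax(st[1:,4]); ys,xs=np.where(l==i)
    r=cv2.minAreaRect(np.c_[xs,ys].astype(np.float32)); return st[i].tolist(),ce[i].round(1),r
print(dark(W,(235,155,270,232),50)); print(dark(T,(292,148,310,172),45))
for n,p,z in(("barA",(253,166),.1375),("barB",(248,219),.1375),("collar",(251,186),.10),("platetop1",(317,138),.116),("platetop2",(315,232),.116),("footL",(221,184),.099),("lid",(476,190),.151)):
    w=onz(W,p,z); print(n,w.round(4),f(w).round(4))
print(blobs(W,"red",(415,130,512,250),200))
for k,b in(("green",(225,0,265,30)),("yellow",(390,0,430,30))):print(blobs(W,k,b,50))
E
python3 -c "
import cv2;p=cv2.imread('pics/wrist1.png')[120:245,205:345];cv2.imwrite('pics/w1c.png',cv2.resize(p,None,fx=5,fy=4.8,interpolation=cv2.INTER_CUBIC))"
```

```text
([240, 164, 21, 61, 797], array([250.2, 191.4]), ((249.91000366210938, 193.62998962402344), (15.556349754333496, 60.38692092895508), 8.13010311126709))
([299, 150, 6, 18, 77], array([301. , 159.5]), ((301.5, 158.5), (5.0, 17.0), 0.0))
barA [ 0.5654 -0.0072  0.1375] [ 0.5635 -0.0471]
barB [ 0.6083 -0.0083  0.1375] [ 0.6062 -0.0512]
collar [ 0.5923 -0.0079  0.1   ] [ 0.5902 -0.0497]
platetop1 [0.544 0.042 0.116] [0.5456 0.0035]
platetop2 [0.6251 0.0504 0.116 ] [0.6271 0.0061]
footL [ 0.5926 -0.0345  0.099 ] [ 0.5887 -0.0763]
lid [0.5684 0.1547 0.151 ] [0.5779 0.1142]
[(np.int32(5227), [436, 148, 76, 85], array([476.1, 191.8]))]
[(np.int32(756), [229, 0, 31, 25], array([244.2,  11.7]))]
[(np.int32(670), [396, 0, 30, 23], array([410.7,  10.9]))]
```

View pics/w1c.png

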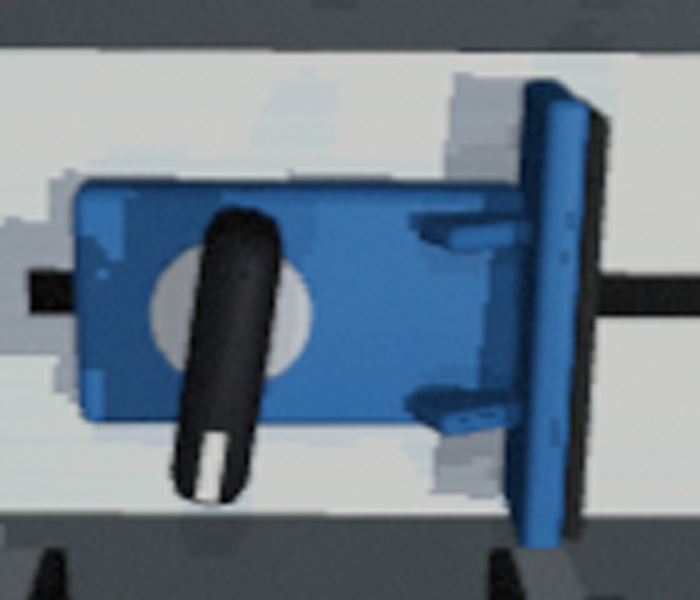

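The crop shows the bar top from (240,225) to (208,490), about 4° clockwise of the jaw's face line, so the knob is loose at roughly 0.07 rad. I'll align to it and descend.

{"api": "send_rows", "payload": {"commands": "40 -0.1 -0.25 0 1;40 0 0 0.75 0;40 0 0 1 0;40 0 0 1 0;40 0 0 1 0;40 0 0 1 0;40 0 0 0.8 0;40 0 0 0.5 0;40 0 0 0 0"}}

```text
t: 7.73
tcp_pos: [0.5856, -0.0058, 0.116]
tool_rot: [0.0, 1.0, 0.001, -0.002]
force: [-0.2, 0.5, -0.5]
finger_gap: 0.47
gripper_force: 0.0
```

{"api": "send_rows", "payload": {"commands": "5 0 0 0 0;5 0 0 0 0;5 0 0 0 0;5 0 0 0 0;5 0 0 0 0;5 0 0 0 0", "grip_force": 50}}

```text
t: 8.23
tcp_pos: [0.5879, -0.0063, 0.1193]
tool_rot: [-0.0, 1.0, -0.0, 0.001]
force: [-1.0, -1.0, 3.4]
finger_gap: 0.143
gripper_force: 51.0
```

{"api": "send_rows", "payload": {"commands": "5 0.02 0.25 -0.1 0;5 0.035 0.5 0 0;5 0.035 0.5 0 0;5 0.035 0.5 0 0;5 0.035 0.5 0 0;5 0.035 0.5 0 0;5 0.035 0.5 0 0;5 0.017 0.25 0 0;5 0 0 0 0"}}

```text
t: 8.98
tcp_pos: [0.583, 0.0667, 0.1195]
tool_rot: [-0.001, 1.0, 0.001, 0.001]
force: [6.1, 2.1, -11.8]
finger_gap: 0.138
gripper_force: 49.5
```

```bash
python3 - <<'E'
from station import readout, cams
from h import *
s=readout.sense(); print({k:np.round(s[k],4) for k in("t","tcp_pos","force","ft_torque")})
for n in("scene","wrist","top"):
    c=cams.snapshot(n); np.savez(f"{n}2.npz",**c); cv2.imwrite(f"pics/{n}2.png",c["pixels"][:,:,::-1])
p=cv2.imread("pics/wrist2.png"); q=cv2.imread("pics/scene2.png")[140:250,190:340]
cv2.imwrite("pics/c2.png",np.vstack([cv2.resize(p[40:300],(512,260)),cv2.resize(q,(512,330),interpolation=cv2.INTER_CUBIC)]))
E
```

```text
{'t': np.float64(8.9833), 'tcp_pos': array([0.583 , 0.0667, 0.1195]), 'force': array([  6.1008,   2.0737, -11.7762]), 'ft_torque': array([ 0.2269, -0.994 , -0.0943])}
```

View pics/c2.png

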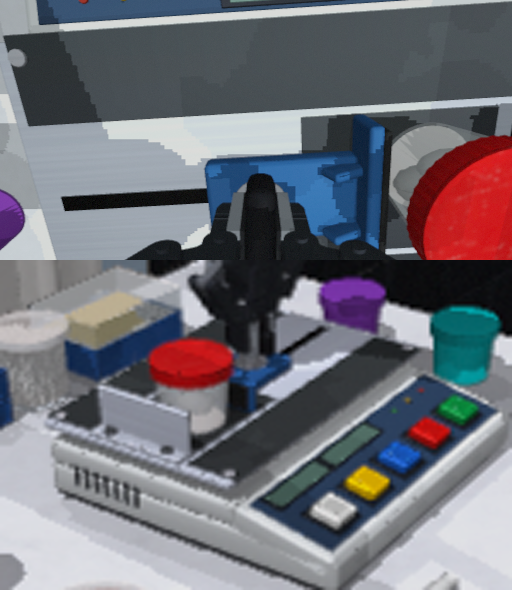

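The jaw rode along to just short of the jar (wrist view: plate at about (375,190), jar body from 392). I'll keep going slowly, watching the force.

{"api": "send_rows", "payload": {"commands": "5 -0.05 0.1 0.08 0;5 0.01 0.15 0 0;5 0.01 0.15 0 0;5 0.01 0.15 0 0;5 0 0 0 0"}}

```text
t: 9.55
tcp_pos: [0.5826, 0.076, 0.1194]
tool_rot: [-0.001, 1.0, 0.0, 0.0]
force: [1.0, 0.9, 2.1]
finger_gap: 0.143
gripper_force: 51.4
```

{"api": "send_rows", "payload": {"commands": "5 0.01 0.1 0 0;5 0.01 0.1 0 0;5 0 0 0 0"}}

```text
t: 9.8
tcp_pos: [0.5824, 0.0792, 0.1193]
tool_rot: [-0.0, 1.0, 0.0, 0.0]
force: [-0.3, -1.4, 4.6]
finger_gap: 0.143
gripper_force: 51.8
```

```bash
python3 - <<'E'
from station import readout, cams
from h import *
s=readout.sense(); print({k:np.round(s[k],4) for k in("t","tcp_pos","force","ft_torque")})
yaw=np.radians(4.05); f=lambda a:np.array([np.cos(yaw)*a[0]+np.sin(yaw)*a[1],-np.sin(yaw)*a[0]+np.cos(yaw)*a[1]])
S0=load("scene0.npz")
for n in("scene0","scene2","scene3"):
    if n=="scene3": c=cams.snapshot("scene"); np.savez("scene3.npz",**c)
    else: c=load(n+".npz")
    b=max(blobs(c,"red",(215,155,265,195),50),key=lambda t:t[0]); print(n,b,f(onz(c,b[2],.145)))
cv2.imwrite("pics/scene3.png",c["pixels"][:,:,::-1])
E
```

```text
{'t': np.float64(9.8), 'tcp_pos': array([0.5824, 0.0792, 0.1193]), 'force': array([-0.3137, -1.4407,  4.5793]), 'ft_torque': array([-0.1238,  0.0009,  0.1107])}
scene0 (np.int32(341), [233, 166, 25, 17], array([245.4, 174. ])) [0.57953061 0.11787573]
scene2 (np.int32(343), [233, 166, 25, 17], array([245.4, 174. ])) [0.57953061 0.11787573]
scene3 (np.int32(345), [231, 168, 25, 17], array([243.2, 175.7])) [0.57898952 0.12804891]
```

{"api": "send_rows", "payload": {"commands": "5 0.01 0.1 0 0;5 0 0.1 0 0;5 0 0 0 0"}}

```text
t: 10.1
tcp_pos: [0.5822, 0.0823, 0.1193]
tool_rot: [-0.0, 1.0, -0.001, 0.0]
force: [-0.4, -3.2, 5.6]
finger_gap: 0.141
gripper_force: 52.0
```

{"api": "send_rows", "payload": {"commands": "5 0.01 0.1 0 0;5 0 0.1 0 0;5 0 0 0 0"}}

```text
t: 10.35
tcp_pos: [0.5822, 0.0829, 0.1193]
tool_rot: [-0.001, 1.0, -0.004, 0.0]
force: [-1.1, -14.3, 6.1]
finger_gap: 0.138
gripper_force: 52.1
```

{"api": "send_rows", "payload": {"commands": "5 0 0 0 1;5 0 0 0 1;5 0 0 0 1;5 0 0 0 1;5 0 0 0 1;5 0 0 0 1;5 0 0 0 1;5 0 0 0 1;5 0 0 0 1;5 0 0 0 1;5 0 0 0 1;5 0 0 0 1;5 0 0 0 1;5 0 0 0 1;5 0 0 0 1;5 0 0 0 1;5 0 0 0 1;5 0 0 0 0", "grip_force": 80}}

```text
t: 11.85
tcp_pos: [0.5838, 0.0851, 0.1195]
tool_rot: [0.56, 0.829, 0.0, 0.002]
force: [2.0, -6.7, 3.2]
finger_gap: 0.135
gripper_force: 80.4
```

```bash
python3 - <<'E'
from station import readout, cams
from h import *
s=readout.sense(); print({k:np.round(s[k],4) for k in("t","q","tcp_pos","tool_rot","force","ft_torque")})
for n in("scene","wrist"):
    c=cams.snapshot(n); np.savez(f"{n}4.npz",**c); cv2.imwrite(f"pics/{n}4.png",c["pixels"][:,:,::-1])
p=cv2.imread("pics/wrist4.png"); q=cv2.imread("pics/scene4.png")[140:250,190:340]
cv2.imwrite("pics/c4.png",np.vstack([cv2.resize(p[40:300],(512,260)),cv2.resize(q,(512,330),interpolation=cv2.INTER_CUBIC)]))
E
```

```text
{'t': np.float64(11.85), 'q': array([-0.0432,  0.6382,  1.6268, -0.0034,  0.8723, -0.4233]), 'tcp_pos': array([0.5838, 0.0851, 0.1195]), 'tool_rot': array([0.5599, 0.8286, 0.    , 0.0025]), 'force': array([ 2.0127, -6.7299,  3.248 ]), 'ft_torque': array([-1.0836, -0.3181, -0.0746])}
```

View pics/c4.png

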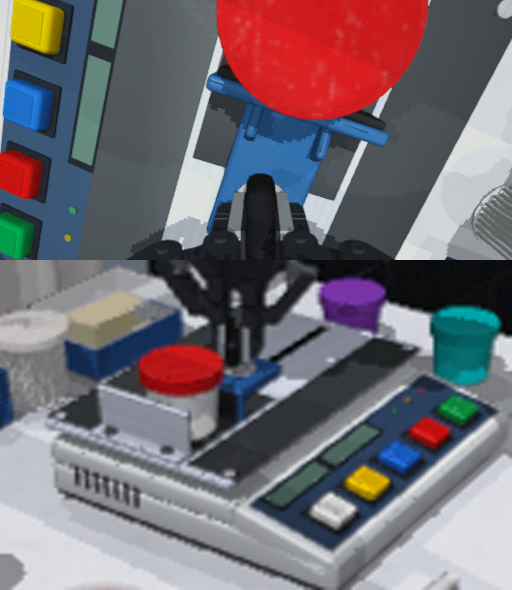

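The jar is upright between the fence and the jaw, and the bar has turned with the pads. I'll turn a little further for margin, then release and rise.

{"api": "send_rows", "payload": {"commands": "5 0 0 0 1;5 0 0 0 0.5;5 0 0 0 0;5 0 0 0 0"}}

```text
t: 12.28
tcp_pos: [0.584, 0.0852, 0.1195]
tool_rot: [0.602, 0.799, 0.0, 0.003]
force: [3.7, -5.6, 3.4]
finger_gap: 0.13
gripper_force: 80.3
```

{"api": "send_rows", "payload": {"commands": "40 0 0 0 0;40 0 0 0 0;40 0 0 0 0;40 0 0 0 0;40 0 0 -0.5 0;40 0 0 -1 0;40 0 0 -1 0;40 0 0 -1 0;40 0 0 -1 0;40 0 0 -1 0;40 0 0 0 0"}}

```text
t: 13.2
tcp_pos: [0.5843, 0.0873, 0.2336]
tool_rot: [0.601, 0.799, 0.003, 0.004]
force: [0.5, -0.4, -0.0]
finger_gap: 0.467
gripper_force: 0.0
```

```bash
python3 - <<'E'
from station import readout, cams
from h import *
s=readout.sense(); print({k:np.round(s[k],4) for k in("t","q","tcp_pos","tool_rot","force","ft_torque")})
for n in("scene","wrist","top"):
    c=cams.snapshot(n); np.savez(f"{n}5.npz",**c); cv2.imwrite(f"pics/{n}5.png",c["pixels"][:,:,::-1])
p=cv2.imread("pics/wrist5.png"); q=cv2.imread("pics/scene5.png")[140:250,190:340]
cv2.imwrite("pics/c5.png",np.vstack([p[0:260],cv2.resize(q,(512,330),interpolation=cv2.INTER_CUBIC)]))
E
```

```text
{'t': np.float64(13.2), 'q': array([-4.0900e-02,  4.8440e-01,  1.5335e+00,  3.0000e-04,  1.1146e+00,
       -3.2110e-01]), 'tcp_pos': array([0.5843, 0.0873, 0.2336]), 'tool_rot': array([0.6015, 0.7989, 0.0027, 0.0036]), 'force': array([ 0.4702, -0.3546, -0.0006]), 'ft_torque': array([ 0.0136,  0.0175, -0.002 ])}
```

View pics/c5.png

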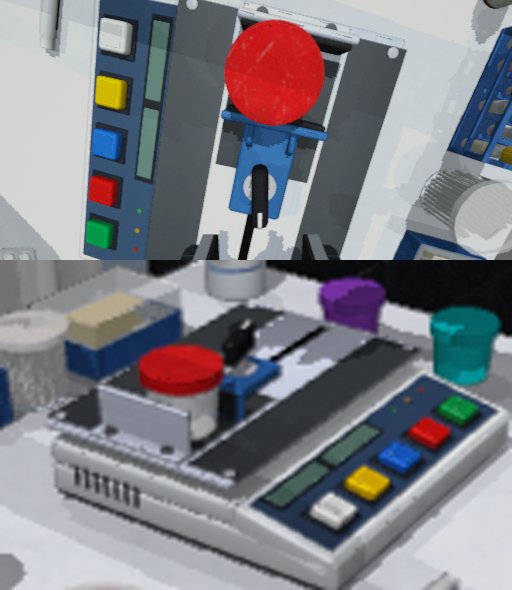

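The knob now lies nearly along the slide, from (260,170) to (260,222). The jar is upright, touching the jaw and the fence, and all five keys are visible at the left of the wrist view.

```bash
python3 - <<'E'
from h import *
W=load("wrist5.npz");T=load("top5.npz");S=load("scene5.npz")
yaw=np.radians(4.05); f=lambda a:np.array([np.cos(yaw)*a[0]+np.sin(yaw)*a[1],-np.sin(yaw)*a[0]+np.cos(yaw)*a[1]])
a,b=[f(onz(W,p,.1375)) for p in((260,170),(260,221))]; print("bar",a,b,"angle rad",np.pi/2-0 if 0 else np.arctan2(abs(a-b)[1],abs(a-b)[0]),a-b)
for c,bx in((W,(215,10,335,135)),(T,(215,145,270,195)),(S,(215,155,265,195))):
    q=max(blobs(c,"red",bx,50),key=lambda t:t[0]); print("lid",q[1],f(onz(c,q[2],.151)).round(4))
print("key")
for k,bx in(("yellow",(85,65,135,115)),("red",(80,165,125,210)),("green",(75,210,125,255))):
    q=max(blobs(W,k,bx,50),key=lambda t:t[0]); p=onz(W,q[2],.061); print(k,q[2],p.round(4),f(p).round(4))
for k,p in(("white",(113,34)),("blue",(107,141))): p=onz(W,p,.061);print(k,p.round(4),f(p).round(4))
T0=load("top0.npz")
for k,p in dict(white=(243,225),yellow=(259.4,222.1),blue=(276.2,219.7),red=(293,217.2),green=(309.4,214.8)).items(): p=onz(T0,p,.061); print("top",k,p.round(4),f(p).round(4))
v=f((0,0))
for n,p,z in(("fencetop mid",(300,20),.129),("jawface edge L",(222,121),.1175),("R",(325,141),.1175)): print(n,f(onz(W,p,z)).round(4))
E
```

```text
bar [0.58520832 0.06446332] [0.5935811  0.02527385] angle rad 1.3603122262410787 [-0.00837278  0.03918948]
lid [225, 20, 100, 105] [0.5799 0.1313]
lid [225, 158, 20, 23] [0.5779 0.1359]
lid [231, 168, 25, 17] [0.5723 0.1387]
key
yellow [109.2  91.6] [0.4338 0.1199 0.061 ] [0.4412 0.089 ]
red [102.5 190. ] [0.4411 0.0253 0.061 ] [ 0.4418 -0.006 ]
green [ 99.4 233. ] [ 0.4445 -0.0219  0.061 ] [ 0.4419 -0.0533]
white [0.43   0.1682 0.061 ] [0.4408 0.1374]
blue [0.4384 0.0748 0.061 ] [0.4426 0.0437]
top white [0.4269 0.169  0.061 ] [0.4377 0.1384]
top yellow [0.4313 0.1221 0.061 ] [0.4388 0.0913]
top blue [0.4342 0.0741 0.061 ] [0.4383 0.0433]
top red [0.4373 0.026  0.061 ] [ 0.4381 -0.005 ]
top green [ 0.4403 -0.0211  0.061 ] [ 0.4378 -0.0521]
fencetop mid [0.5903 0.1679]
jawface edge L [0.5503 0.091 ]
R [0.6306 0.0926]
```

Measured values: knob at about 1.36 rad, jar about 30 mm from the jaw's face. Next I'll close the fingers, align them to the shaker and go above the white key.

{"api": "send_rows", "payload": {"commands": "0 0 0 0 1;0 0 0 0 1;0 0 0 0 1;0 0.58 -0.93 0 0;0 0.58 -0.93 0 0;0 0.58 -0.93 0 0;0 0.58 -0.93 0 0;0 0.58 -0.93 0 0;0 0.58 -0.93 0 0;0 0.58 -0.93 0 0;0 0.58 -0.93 0 0;0 0 0 1 0;0 0 0 1 0;0 0 0 1 0;0 0 0 1 0;0 0 0 1 0;0 0 0 1 0;0 0 0 1 0;0 0 0 0 0", "grip_force": 40}}

```text
t: 14.93
tcp_pos: [0.4235, 0.1686, 0.085]
tool_rot: [0.682, 0.731, -0.004, -0.003]
force: [-0.5, -1.1, 0.9]
finger_gap: 0.004
gripper_force: 0.0
```

```bash
python3 - <<'E'
from station import readout, cams
from h import *
s=readout.sense(); print({k:np.round(s[k],4) for k in("t","q","tcp_pos","tool_rot","force","finger_gap")})
yaw=np.radians(4.05); f=lambda a:np.array([np.cos(yaw)*a[0]+np.sin(yaw)*a[1],-np.sin(yaw)*a[0]+np.cos(yaw)*a[1]])
print(f(s["tcp_pos"])-[.4397,.1387], 2*np.degrees(np.arctan2(s["tool_rot"][1],s["tool_rot"][0])))
c=cams.snapshot("scene"); np.savez("scene6.npz",**c); p=c["pixels"][:,:,::-1]
cv2.imwrite("pics/c6.png",cv2.resize(p[120:250,200:360],None,fx=4,fy=4,interpolation=cv2.INTER_CUBIC))
E
```

```text
{'t': np.float64(14.9333), 'q': array([1.3280e-01, 5.8690e-01, 1.9744e+00, 1.0000e-04, 5.9010e-01,
       6.2700e-02]), 'tcp_pos': array([0.4235, 0.1686, 0.085 ]), 'tool_rot': array([ 0.6819,  0.7314, -0.0038, -0.0031]), 'force': array([-0.489 , -1.0602,  0.8981]), 'finger_gap': np.float64(0.0039)}
[-0.00530379 -0.00046549] 94.00976091261464
```

View pics/c6.png

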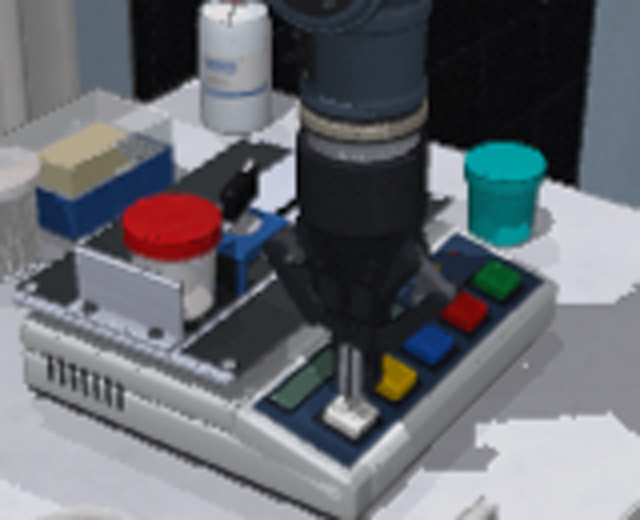

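The closed fingertips stand right over the white key, (350,405) in the crop, clear of yellow. I'll shift 4 mm uphill and press.

{"api": "send_rows", "payload": {"commands": "0 0 0.2 0 0;0 0 0 0.4 0;0 0 0 0.3 0;0 0 0 0.2 0;0 0 0 0.1 0;0 0 0 0 0"}}

```text
t: 15.48
tcp_pos: [0.4316, 0.1694, 0.0688]
tool_rot: [0.682, 0.731, 0.001, 0.0]
force: [-0.5, -0.4, 4.5]
finger_gap: 0.004
gripper_force: 1.4
```

{"api": "send_rows", "payload": {"commands": "0 0 0 0.1 0;0 0 0 0 0"}}

```text
t: 15.65
tcp_pos: [0.432, 0.1695, 0.0671]
tool_rot: [0.682, 0.731, 0.001, 0.001]
force: [1.4, -0.9, 3.5]
finger_gap: 0.006
gripper_force: 1.9
```

{"api": "send_rows", "payload": {"commands": "0 0 0 0.1 0;0 0 0 0 0"}}

```text
t: 15.82
tcp_pos: [0.4323, 0.1695, 0.0654]
tool_rot: [0.682, 0.731, 0.001, 0.001]
force: [2.0, -0.7, 7.1]
finger_gap: -0.001
gripper_force: 3.9
```

{"api": "send_rows", "payload": {"commands": "0 0 0 0.1 0;0 0 0 0 0"}}

```text
t: 15.98
tcp_pos: [0.4325, 0.1695, 0.0649]
tool_rot: [0.682, 0.732, 0.002, 0.002]
force: [-0.7, -1.1, 22.9]
finger_gap: 0.003
gripper_force: 11.2
```

{"api": "send_rows", "payload": {"commands": "0 0 0 0.1 0;0 0 0 0 0"}}

```text
t: 16.15
tcp_pos: [0.4328, 0.1696, 0.0644]
tool_rot: [0.682, 0.732, 0.002, 0.002]
force: [-1.8, -1.7, 39.4]
finger_gap: -0.001
gripper_force: 18.8
```

White bottomed out at z ≈ 0.065, with the force jumping. I'll rise and go to yellow.

{"api": "send_rows", "payload": {"commands": "0 0 0 -0.7 0;0 0 0 -0.7 0;0 0 0 0 0;0 -0.8 0 0 0;0 -0.8 0 0 0;0 -0.8 0 0 0;0 0 0 0 0;0 0 0 0 0"}}

```text
t: 16.82
tcp_pos: [0.4335, 0.1211, 0.088]
tool_rot: [0.683, 0.731, -0.001, -0.001]
force: [-0.7, -0.5, -0.2]
finger_gap: 0.003
gripper_force: 0.0
```

{"api": "send_rows", "payload": {"commands": "0 0 0 0.4 0;0 0 0 0.3 0;0 0 0 0.2 0;0 0 0 0.2 0;0 0 0 0.2 0;0 0 0 0 0;0 0 0 0 0"}}

```text
t: 17.4
tcp_pos: [0.4351, 0.1221, 0.0647]
tool_rot: [0.682, 0.732, 0.001, 0.001]
force: [-1.8, 1.3, 24.5]
finger_gap: -0.0
gripper_force: 12.2
```

Yellow bottomed out the same way. Next is blue.

{"api": "send_rows", "payload": {"commands": "0 0 0 -0.7 0;0 0 0 -0.6 0;0 0 0 0 0;0 -0.8 0 0 0;0 -0.8 0 0 0;0 -0.8 0 0 0;0 0 0 0 0;0 0 0 0 0"}}

```text
t: 18.07
tcp_pos: [0.4373, 0.0733, 0.088]
tool_rot: [0.682, 0.731, -0.0, -0.001]
force: [-0.3, 0.3, -0.4]
finger_gap: 0.004
gripper_force: 0.0
```

{"api": "send_rows", "payload": {"commands": "0 0 0 0.4 0;0 0 0 0.3 0;0 0 0 0.2 0;0 0 0 0.2 0;0 0 0 0.2 0;0 0 0 0 0;0 0 0 0 0"}}

```text
t: 18.65
tcp_pos: [0.4386, 0.0743, 0.0647]
tool_rot: [0.682, 0.732, 0.001, 0.001]
force: [-2.1, 3.1, 26.1]
finger_gap: -0.001
gripper_force: 12.8
```

{"api": "send_rows", "payload": {"commands": "0 0 0 -0.7 0;0 0 0 -0.7 0;0 0 0 -0.4 0;0 -0.8 0 0 0;0 -0.8 0 0 0;0 -0.8 0 0 0;0 -0.8 0 0 0;0 -0.8 0 0 0;0 -0.8 0 0 0;0 0 0 0 0;0 0 0 0.5 0;0 0 0 0 0"}}

```text
t: 19.65
tcp_pos: [0.4434, -0.0217, 0.0876]
tool_rot: [0.682, 0.731, -0.001, -0.001]
force: [0.1, 0.8, -0.1]
finger_gap: 0.002
gripper_force: 0.0
```

{"api": "send_rows", "payload": {"commands": "0 0 0 0.4 0;0 0 0 0.3 0;0 0 0 0.2 0;0 0 0 0.2 0;0 0 0 0.2 0;0 0 0 0 0;0 0 0 0 0"}}

```text
t: 20.23
tcp_pos: [0.4453, -0.0218, 0.0649]
tool_rot: [0.682, 0.732, 0.001, 0.001]
force: [-2.2, 3.4, 25.5]
finger_gap: -0.005
gripper_force: 12.6
```

{"api": "send_rows", "payload": {"commands": "0 0 0 -0.7 0;0 0 0 -0.7 0;0 0 0 -1 0;0 0 0 -1 0;0 0 0 -1 0;0 0 0 -1 0;0 0 0 0 0;0 0 0 0 0;0 0 0 0 0"}}

```text
t: 20.98
tcp_pos: [0.4437, -0.0219, 0.1701]
tool_rot: [0.682, 0.732, -0.0, -0.001]
force: [-1.1, 0.8, -0.8]
finger_gap: 0.003
gripper_force: 0.0
```

```bash
python3 - <<'E'
from station import readout, cams
from h import *
s=readout.sense(); print({k:np.round(s[k],4) for k in("t","tcp_pos","force")})
c=cams.snapshot("scene"); p=c["pixels"][:,:,::-1]
cv2.imwrite("pics/c7.png",cv2.resize(p[120:290,130:350],None,fx=3.5,fy=3.5,interpolation=cv2.INTER_CUBIC))
E
```

```text
{'t': np.float64(20.9833), 'tcp_pos': array([ 0.4437, -0.0219,  0.1701]), 'force': array([-1.05  ,  0.7827, -0.8389])}
```

View pics/c7.png

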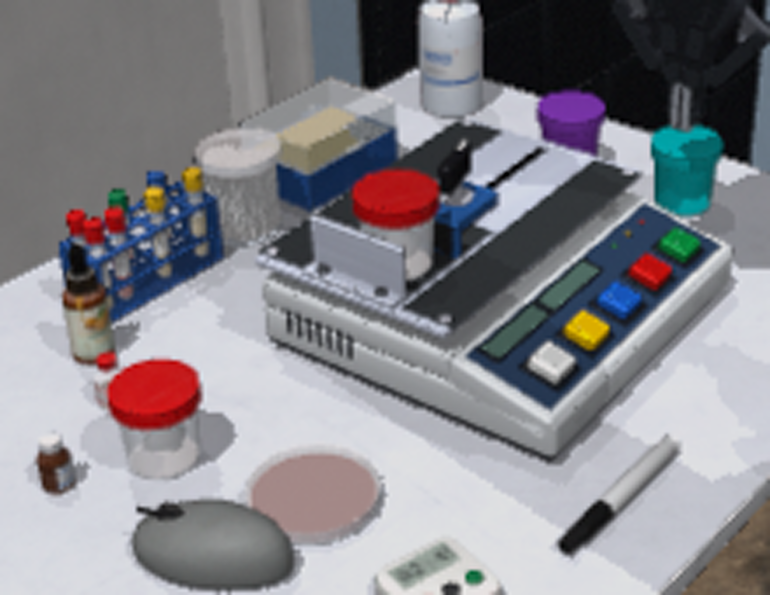

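The jar at (396,225) is upright between fence and jaw, with the knob turned. All five keys are up, the bystanders are in place, and the arm is clear of everything.

```bash
python3 -c "
from station import sign_off
print(sign_off())"
```

```text
the job is handed in; nothing more can be done
None
```

The job is handed in at about 21 s of the 62 s: the jar is clamped upright, the knob measures about 1.36 rad, white, yellow, blue and green were each pressed fully in order, and red and the bystanders were left alone; the sign-off gave no verdict.

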